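Set the loupe to focus over a coin

ROBOT

A 6-joint arm with a two-finger parallel gripper is mounted at the origin on the work surface. World frame = base frame: x ahead of the robot, y to its left, z up, the work surface at z = 0. Lengths are in mm, angles in rad, forces in N, time in s.
With the tool pointing down it reaches from about 275 to 825 mm from the base axis. Payload 5.2 kg.
Tool frame: the origin (TCP) lies between the finger pads, 19 mm behind the fingertips; this is the grasp point; z points along the fingers, y is the direction in which the jaws open and shut (so a half turn about z gives the same grasp; the last joint's range is limited). The gripper opens to 93 mm and grips with 3 to 60 N. Pads are 15 mm wide; open, the fingers measure 128 mm over their backs; the gripper's body (75 mm by 188 mm) begins 65 mm behind the grasp point.
Start: joints at [0.964, 0.259, 1.535, -0, 1.348, -0.203], TCP at [216.083, 505.78, 237.453] pointing down, gripper open.
Joint ranges: [-3.14, 3.14], [-0.91, 2.08], [0.19, 2.58], [-1.22, 4.36], [0.22, 2.71], [-3.12, 3.12]. Speed limits (rad/s): [2.57, 2.57, 3.14, 3.14, 3.14, 3.14].

INTERFACE

Orientations are given as [roll, pitch, yaw] about the fixed x, y, z axes, in that order (R = Rz(yaw) Ry(pitch) Rx(roll)).
In Python, from bench import robot gives the robot as it stands. The module is installed in compiled form; this text tells all that it offers. Calls block until the motion is done:
- robot.move_ptp(position, orientation): joint-space move of the TCP to a pose.
- robot.move_linear(position, ori=None, speed=150, f_stop=None): straight line of the TCP; ori=None keeps the orientation; speed is the mean speed in mm/s. With f_stop (N) it stops when the force on the tool has changed by that much, and returns True; else False.
- robot.move_j(angles): joint-space move.
- robot.move_gripper(opening): opening from 0.0 (shut) to 1.0 (fully open); the grip force is fixed at half the most; returns when the fingers have stopped.
- robot.sleep(seconds).
- robot.inverse_kinematics(position, orientation): joint angles nearest the present ones, or None.
- robot.get_image(name): name is "scene" or "side" or "wrist"; returns a dict with "img" (384x512x3 uint8, blue, green, red), "fovy" (degrees; the focal length in pixels is half the picture's height over the tangent of half this angle, whatever the lens; pixels are square), "cx", "cy" (the principal point, pixels), "eye" and "orientation" of the camera in the world. Camera axes: x right, y down, z forward; pixel columns grow to the right and rows downward; lengths in mm; the calibration is good to about 2 mm. A picture is of the moment at which its call begins. There is no depth.
A pose or a line that the arm cannot do raises robot.MotionError and nothing moves.
- robot.hand_in(): hands the job in, once; it reports no verdict.
Readings, each from a call of its own:
- robot.current_t(): time.
- robot.current_qpos(): joint angles.
- robot.current_joint_vel(): joint speeds.
- robot.current_joint_efforts(): joint torques, N m.
- robot.current_tcp_pos(): TCP position.
- robot.current_eef_rot(): TCP orientation.
- robot.current_contact_force(): force on the tool from outside, world axes, zero at the start.
- robot.current_ft_torque(): the same for the moment, N m.
- robot.current_gripper_width(): opening from 0.0 (shut) to 1.0 (fully open).
Only numpy, scipy, OpenCV 4.12 (cv2) and the standard library are available. Lean on these libraries where they do the work, as an engineer would, in place of code of your own. Each camera call takes 0.05 s, during which the arm holds its last target. There are 200 camera calls.

TASK

First slide the round blue carrier with the coin along the table (do not lift it) until it rests wholly inside the black ring printed by the gauge post. Then take the loupe by its handle from its wooden rest and hold it level, the lens centred over the coin and at the height of the gauge's red pointer, touching neither carrier nor gauge with it. Finish while still holding it there, steady in the gripper; do not put it down, and leave the red pointer, coin tray, jar and cardboard box where they are.

Things in the scene. Friction and masses are not known exactly. Their poses are not given: they have to be found in the camera images.
- carrier: loose round blue disc, 100 mm diameter, 22 mm high, 0.15 to 0.31 kg, lying flat on the table; a coin is fixed on the middle of its top. Too wide for the gripper; it slides when pushed at the rim. Origin: centre of the underside, z up.
- coin (a point): centre of the top face of the coin (copper, 28 mm diameter, 3 mm thick) fixed on the carrier; 25 mm above the carrier's underside.
- target (a point): centre, at table level, of the printed black ring (inner diameter 124 mm, on white paper, flat, with a small cross in the middle) in which the carrier must stand. Its x and y axes are level and z is up; the gauge post stands 80 mm along +x and 80 mm along +y of this frame.
- focus_mark (a point): tip of the red pointer on the gauge (a level red rod, 5 mm thick, on a red collar 22 mm in diameter and 10 mm high on the post); the middle plane of the lens must be held at its height. The tip lies 62 mm from the vertical through the ring's centre, 83 to 123 mm above the table, different each time. The collar stays put by friction. z is up.
- station: fixed focus station: printed ring and gauge post in one piece; origin and axes as point target. The gauge is a 10 mm thick steel post on a 44 mm round foot, 148 mm tall in all, 113 mm from the ring's centre.
- loupe: loupe: steel lens ring, 68 mm outer diameter, 14 mm thick, with a straight black handle. Origin: centre of the lens on its underside; x points from handle to lens (the handle lies along -x from 44 to 146 mm from the origin, square section 14 x 14 mm), z up through the lens. 0.13 kg, balancing near point grip. It starts flat on the rest, underside 30 mm above the table.
- lens (a point): centre of the lens, in its middle plane, 7 mm above the loupe's origin.
- grip (a point): place to grip on the loupe's handle: middle of the section, 78 mm behind the lens centre along -x of the loupe, 7 mm above the underside.
- rest: fixed wooden rest of the loupe. Origin: on the table under the lens; x as the loupe's. Base plate 210 x 74 x 6 mm (x from -167 to +43 mm) carrying a 70 x 70 mm block under the lens and an 18 x 34 mm block under the handle's end (x from -141 to -123 mm), both with tops at 30 mm; the handle is free underneath between them.
- coin_tray: bystander: loose dark wooden tray, 90 x 130 x 18 mm, with coins. Origin: centre of the underside.
- jar: bystander: loose clear plastic jar, 50 mm diameter, 65 mm high. Origin: centre of the underside.
- card_box: bystander: loose cardboard box, 50 x 75 x 35 mm. Origin: centre of the underside.
Things that resemble listed ones, but are neither listed nor needed, are in the scene too. Of the things that look like the carrier, the smallest one is meant.

How it is judged:
By the outcome, as a careful person would: the job done as asked, in the order asked, and still so for the second after the job is handed in, while the arm keeps its last pose, push and grip.
It also fails if it takes over 64 s, if anything falls off the work surface, if the arm or the gripper's body presses on something with over 40 N, if the wrist force passes 120 N, or if a joint passes its speed limit or range.

## Working session

There is one attempt and no reset: what is moved stays moved. The work goes in short steps, each a Python script; the robot and the scene stay as the last script left them, time stands still between calls to the robot, and variables do not carry over. Pictures are saved under pics/ and viewed, about 8 in all and at most 12, crops included, and the job is handed in when it is done.

```bash
mkdir -p pics; cat > h.py <<'E'
import numpy as np, cv2
from bench import robot
from scipy.spatial.transform import Rotation as R
def rot(o):
    o=np.array(o,float)
    return o if o.shape==(3,3) else R.from_euler('xyz',o).as_matrix()
def cam(d):
    f=d['img'].shape[0]/2/np.tan(np.radians(d['fovy'])/2); return f,d['cx'],d['cy'],np.array(d['eye'],float),rot(d['orientation'])
def ray(c,u,v):
    f,cx,cy,e,M=c; r=M@np.array([(u-cx)/f,(v-cy)/f,1]); return e,r/np.linalg.norm(r)
def onz(c,u,v,z):
    e,r=ray(c,u,v); return e+r*(z-e[2])/r[2]
def tri(obs):
    A=np.zeros((3,3));b=np.zeros(3)
    for c,u,v in obs:
        e,r=ray(c,u,v);P=np.eye(3)-np.outer(r,r);A+=P;b+=P@e
    x=np.linalg.solve(A,b); return x,[np.linalg.norm((np.eye(3)-np.outer(r,r))@(x-e)) for e,r in [ray(*o) for o in obs]]
def proj(c,p):
    f,cx,cy,e,M=c; q=M.T@(np.array(p)-e); return f*q[0]/q[2]+cx,f*q[1]/q[2]+cy
import pickle
def snap(name,tag):
    d=robot.get_image(name); cv2.imwrite(f'pics/{tag}.png',d['img']); pickle.dump(d,open(f'pics/{tag}.pkl','wb')); return d
def load(tag): return cam(pickle.load(open(f'pics/{tag}.pkl','rb')))
E
python3 - <<'E'
from h import *
for n in ['scene','side','wrist']:
    d=snap(n,n+'0'); print(n,d['fovy'],d['cx'],d['cy'],d['eye'],d['orientation'])
    im=cv2.resize(d['img'],(800,600),interpolation=cv2.INTER_CUBIC); cv2.imwrite(f'pics/{n}0b.png',im)
print(robot.current_tcp_pos(),robot.current_eef_rot(),robot.current_t())
E
```

```text
scene 56.94290973356302 256.7687708763302 188.28486809125562 [1058.79230488  442.72665041  677.76192624] [-2.33417905  0.00534835  2.16291176]
side 55.04608062274373 260.28298207123976 190.27464780100632 [420.91386893 693.51732522 752.30635112] [-2.38094465 -0.01579609 -2.95172958]
wrist 58.309901354322356 251.02506770323393 187.40240376953332 [152.19127536 532.17684611 383.31377361] [2.88975085e+00 1.11112742e-03 1.16694503e+00]
[215.84006204 505.46724033 236.82362408] [-3.14023422e+00 -2.92541870e-04  2.73782050e+00] 0.15
```

View pics/scene0b.png

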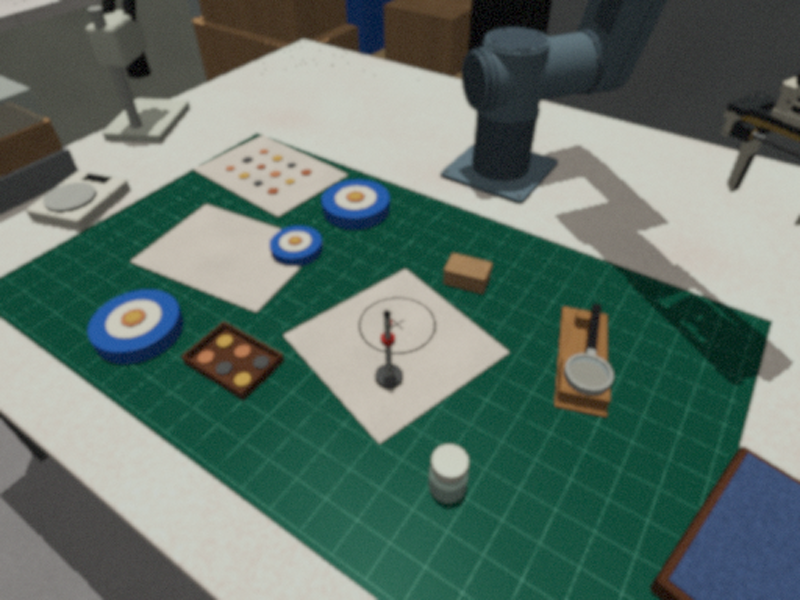

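View pics/side0b.png

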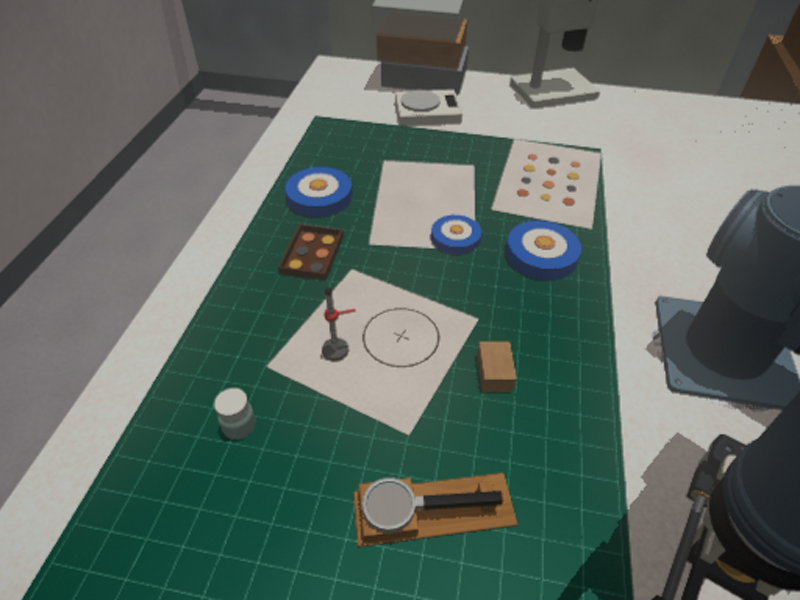

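Scene view: the small carrier's coin is at (295,240), the ring cross at (397,324), the collar at (388,339) and the loupe lens at (589,372). Side view: coin (457,230), cross (401,335), pointer tip about (354,311), lens (389,504), handle end (500,498).

```bash
python3 - <<'E'
from h import *
a,b=load('scene0'),load('side0')
s=.64
pts=dict(coin=((295,240),(457,230)),cross=((397,324),(401,335.5)),collar=((388,339),(331,315)),posttop=((387.5,313),(328,291)),lens=((589,372),(389,504)),hend=((596,306),(501,498)),foot=((389,375),(335,347)),jar=((450,453),(231,400)),box=((469,262),(497,355)),tray=((233,357),(312,251)))
for k,(p,q) in pts.items():
    x,e=tri([(a,p[0]*s,p[1]*s),(b,q[0]*s,q[1]*s)]); print(k,x.round(1),np.round(e,1))
i=cv2.imread('pics/side0.png'); j=cv2.imread('pics/scene0.png')
c1=i[170:240,160:290]; c2=j[180:260,180:330]
c3=i[295,230:340] if 0 else i[290:350,220:340]
Z=lambda c:cv2.resize(c,(400,290) ,interpolation=cv2.INTER_CUBIC)
def up(c,k): return cv2.resize(c,None,fx=k,fy=k,interpolation=cv2.INTER_CUBIC)
A=up(i[165:241,160:290],6); cv2.imwrite('pics/c_side.png',A)   # x0=160,y0=165,k=6
B=up(j[190:256,185:315],6); cv2.imwrite('pics/c_scene.png',B)
E
```

```text
coin [ 478.2 -197.2   18.8] [1.1 1.1]
cross [5.37e+02 7.86e+01 3.00e-01] [0.4 0.4]
collar [636.8 132.5  89.2] [0.1 0.1]
posttop [636.9 133.1 142.6] [0.2 0.2]
lens [491.4 386.   38.8] [0.2 0.2]
hend [351.  347.6  35.4] [1. 1.]
foot [637.3 131.9   8.4] [1. 1.]
jar [734.7 294.3  70. ] [2.5 2.5]
box [376.4 123.3  44.1] [0.7 0.7]
tray [744.9 -89.7   8.1] [1.1 1.1]
```

View pics/c_side.png

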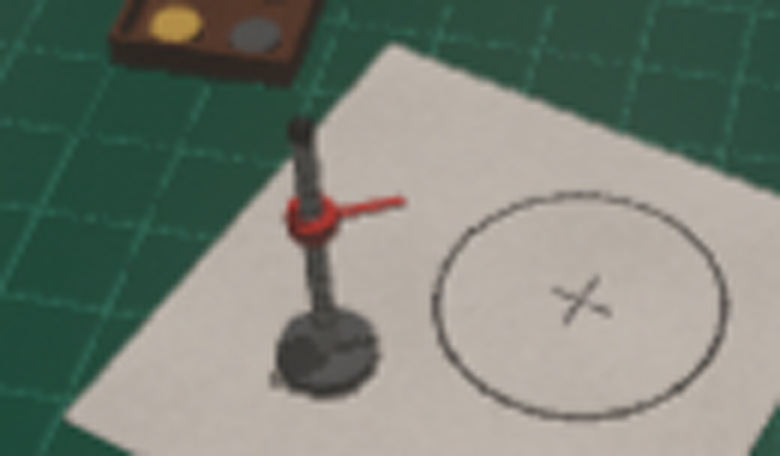

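View pics/c_scene.png

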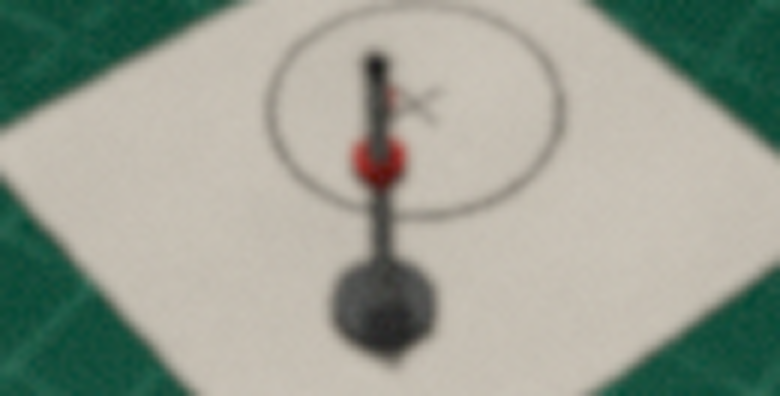

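```bash
python3 - <<'E'
from h import *
a,b=load('scene0'),load('side0')
x,e=tri([(a,185+390/6-.4,190+96/6-.4),(b,160+403/6-.4,165+201/6-.4)]); print('tip',x,e)
x,e=tri([(a,185+416/6-.4,190+105/6-.4),(b,160+582/6-.4,165+301/6-.4)]); print('cross',x,e)
print('big near',onz(b,544*.64,242*.64,25),onz(a,356*.64,197*.64,25)); print('coin',onz(b,457*.64,230*.64,25),onz(a,295*.64,240*.64,25))
c=np.array([478,-197]);t=np.array([537,79.]);d=(t-c)/np.linalg.norm(t-c);yaw=np.arctan2(d[1],d[0])
p=c-95*d
robot.move_ptp([*p,200],[np.pi,0,yaw]); snap('wrist','w1'); print(robot.current_tcp_pos(),robot.current_t(),robot.current_qpos())
w=cv2.imread('pics/w1.png'); cv2.imwrite('pics/w1b.png',cv2.resize(w,(800,600),interpolation=cv2.INTER_CUBIC))
print(proj(load('w1'),[*c,25]))
E
```

```text
tip [605.07156457 113.49803195  87.53439489] [np.float64(0.6609308838160257), np.float64(0.6609308838160107)]
cross [536.93120455  78.43567665   0.54170874] [np.float64(0.07697820007477725), np.float64(0.07697820007476598)]
big near [ 308.47971645 -187.1658503    25.        ] [ 302.98638728 -183.83166084   25.        ]
coin [ 477.86780073 -188.04465673   25.        ] [ 482.77883548 -192.69484985   25.        ]
[ 458.53706823 -289.21029645  200.04475706] 3.125 [-7.68649137e-01  2.72657631e-01  1.61072744e+00  1.80848506e-04
  1.25817734e+00 -5.59342179e-01]
(np.float64(251.1306313526307), np.float64(68.79200718737195))
```

View pics/w1b.png

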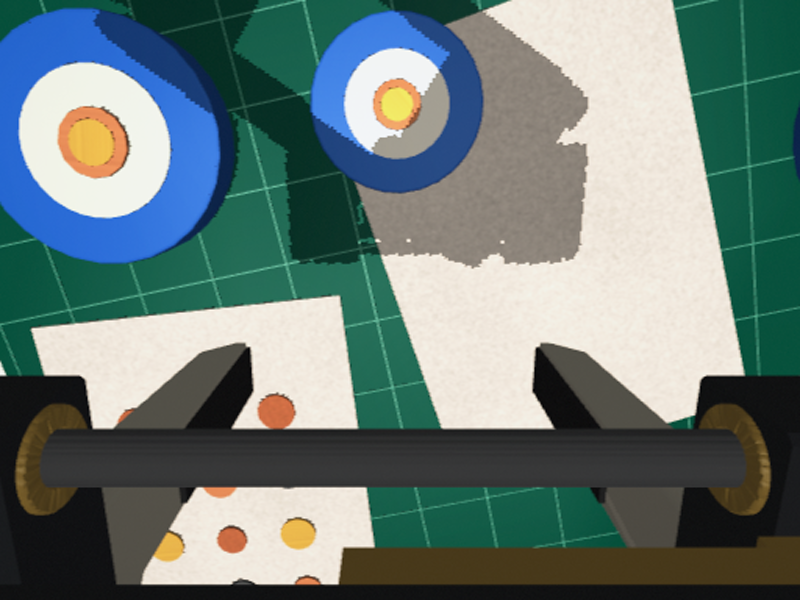

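Wrist view: small carrier's coin at (397,104), well between the fingers' lines, and nothing in the push lane. I'll push with the two half-open fingers, stopping short and looking.

```bash
python3 - <<'E'
from h import *
c=onz(load('w1'),397*.64-.2,104*.64-.2,25)[:2]; t=np.array([537,78.5]); print('coin',c)
d=(t-c)/np.linalg.norm(t-c);yaw=np.arctan2(d[1],d[0]); o=[np.pi,0,yaw]
robot.move_gripper(0.7); print(robot.current_gripper_width())
robot.move_linear([*(c-85*d),24],o,speed=150)
robot.move_linear([*(c-50*d),24],o,speed=80)
robot.move_linear([*(t-(45.5+20)*d),24],o,speed=70)
print(robot.current_tcp_pos(),robot.current_contact_force(),robot.current_t(),yaw)
snap('wrist','w2');snap('side','s2');snap('scene','sc2')
w=cv2.imread('pics/w2.png'); cv2.imwrite('pics/w2b.png',cv2.resize(w,(800,600),interpolation=cv2.INTER_CUBIC))
E
```

```text
coin [ 480.804647   -195.50823593]
0.698133729973077
[523.80942207  14.23723696  23.99002137] [ 0.42514372 -1.36849712 -0.86103237] 9.625 1.368514849750616
```

View pics/w2b.png

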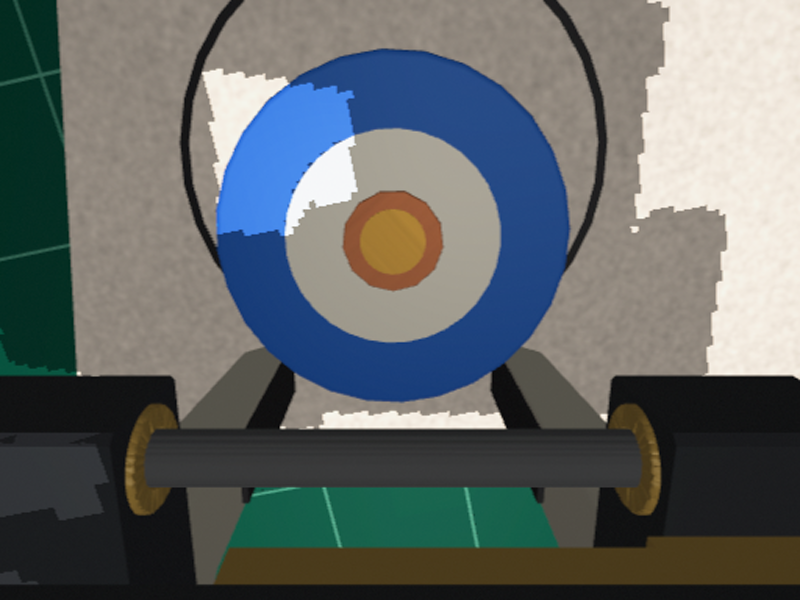

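Coin at (393,240), seated between both fingers; the ring's sides are at x≈186 and 601, so it is laterally centred. Now the remaining distance.

```bash
python3 - <<'E'
from h import *
w=load('w2'); c=onz(w,393*.64-.2,240.5*.64-.2,25)[:2]; t=np.array([537,78.5])
print('coin',c,'ring mid from edges',(onz(w,186*.64,140*.64,0)+onz(w,603*.64,140*.64,0))/2,'t in view',np.array(proj(w,[*t,0]))/.64)
p=np.array(robot.current_tcp_pos()); off=c-p[:2]; print(off,np.linalg.norm(off))
o=robot.current_eef_rot(); yaw=1.3685; d=np.array([np.cos(yaw),np.sin(yaw)])
go=np.dot(t-c,d); print('go',go, 'lateral',np.cross(d,t-c))
robot.move_linear([*(p[:2]+d*(go)),24],None,speed=40)
robot.move_linear([*(p[:2]+d*(go-50)),24],None,speed=120)
q=p[:2]+d*(go-50)
robot.move_linear([*q,240],None,speed=250)
snap('wrist','w3'); snap('side','s3'); snap('scene','sc3'); print(robot.current_t())
def up(c,k): return cv2.resize(c,None,fx=k,fy=k,interpolation=cv2.INTER_CUBIC)
A=cv2.resize(cv2.imread('pics/w3.png'),(640,480)); i=cv2.imread('pics/s3.png')
cv2.imwrite('pics/w3b.png',cv2.resize(cv2.imread('pics/w3.png'),(800,600),interpolation=cv2.INTER_CUBIC))
cv2.imwrite('pics/s3c.png',up(i[165:241,160:290],6))
E
```

```text
coin [532.5502661   58.92572759] ring mid from edges [538.609016    85.18704949   0.        ] t in view [393.86113129 163.16484683]
[ 8.73580987 44.64702012] 45.49363450057888
go 20.06914731246223 lateral -0.4261437140042119
12.1583<stdin>:6: DeprecationWarning: Arrays of 2-dimensional vectors are deprecated. Use arrays of 3-dimensional vectors instead. (deprecated in NumPy 2.0)
```

View pics/w3b.png

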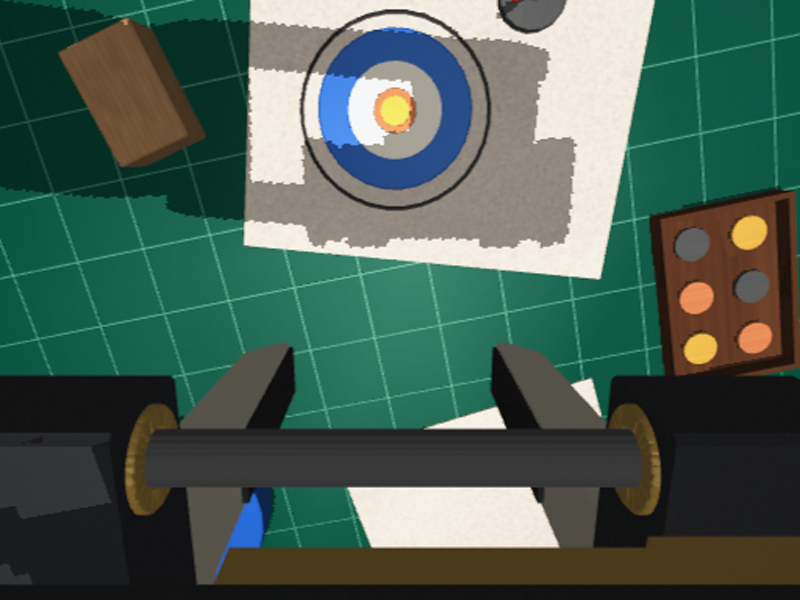

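The carrier (x 319–472, y 27–190) lies within the ring (302–490, 10–210), centred at about (396,110). Next I look at the pointer tip from above, then the loupe.

```bash
python3 - <<'E'
from h import *
print('coin',onz(load('w3'),395.5*.64,109*.64,25))
robot.move_gripper(1.0)
robot.move_ptp([575,10,235],[np.pi,0,1.3685]); snap('wrist','w4')
g=np.array([416,365.5])
robot.move_ptp([*(g+[-30,-8]),200],[np.pi,0,0.27]); snap('wrist','w5')
print(robot.current_t(),robot.current_qpos())
up=lambda n:cv2.resize(cv2.imread(f'pics/{n}.png'),(512,384))
a,b=[cv2.imread(f'pics/{n}.png') for n in('w4','w5')]
print(proj(load('w4'),[592,108,88]))
u,v=map(int,proj(load('w4'),[592,108,88]));u=min(max(u,66),446);v=min(max(v,66),300)
A=cv2.resize(a[v-66:v+66,u-66:u+66],(396,396),interpolation=cv2.INTER_CUBIC); print('origin',u-66,v-66)
B=cv2.resize(b[:300],(800,469),interpolation=cv2.INTER_CUBIC)
cv2.imwrite('pics/w4b.png',A); cv2.imwrite('pics/w5b.png',B)
E
```

```text
coin [537.72611235  79.71718285  25.        ]
14.875 [ 5.33451206e-01  2.44297617e-01  1.64859956e+00 -2.64400053e-04
  1.24819178e+00  1.83498582e+00]
(np.float64(247.64511715560428), np.float64(59.47527923278351))
origin 181 0
```

View pics/w4b.png

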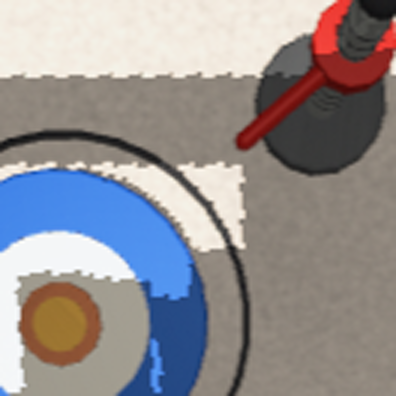

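View pics/w5b.png

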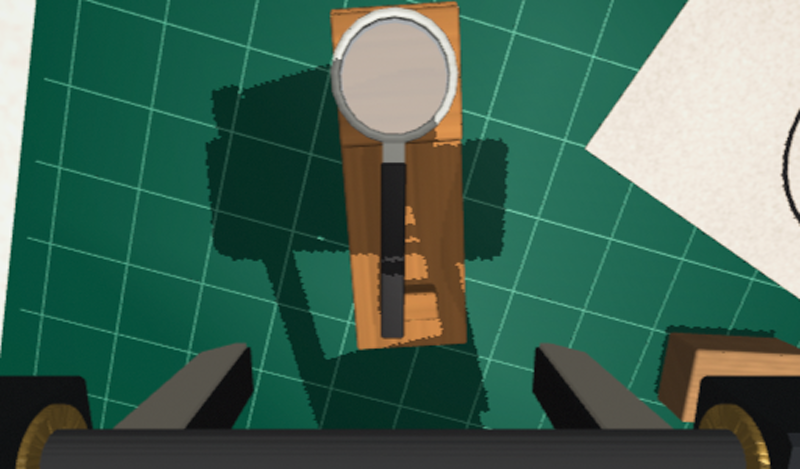

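Tip at crop (239,145). Loupe: lens centre (395,75), handle start (394,152), handle end (392,336); the handle is clear of everything.

```bash
python3 - <<'E'
from h import *
w4,w5,b,a=load('w4'),load('w5'),load('side0'),load('scene0')
print('tip',tri([(w4,181+239/3-.3,145/3-.3),(b,160+403/6-.4,165+201/6-.4)]))
print('collar in w4/side',tri([(w4,181+353/3,45/3-.3),(b,160+312/6-.4,165+219/6-.4)]))
print('lens',tri([(w5,395*.64,75*.64),(b,389*.64,504*.64),(a,589*.64,372*.64)]))
print('hend top',tri([(w5,392.5*.64,336*.64),(b,501.5*.64,498*.64)]))
P=onz(w5,392.5*.64,336*.64,44);Q=onz(w5,394*.64,163*.64,44);L=onz(w5,395*.64,75*.64,37)
print(P,Q,L,np.arctan2(*(Q-P)[[1,0]]),np.arctan2(*(L-P)[[1,0]]),np.linalg.norm((Q-P)),np.linalg.norm(L-P))
t=np.array([537.3,79]);
for yaw in np.arange(0.1,0.9,.1):
    q=robot.inverse_kinematics([*(t-78*np.array([np.cos(yaw),np.sin(yaw)])),95],[np.pi,0,yaw]); print(round(yaw,1),None if q is None else np.round(q,2))
E
```

```text
tip (array([604.02598075, 114.29769102,  89.50415502]), [np.float64(0.4597464020235116), np.float64(0.45974640202328654)])
collar in w4/side (array([637.35060227, 131.85523066,  90.21991543]), [np.float64(0.16661020776989235), np.float64(0.16661020776973776)])
lens (array([491.91582219, 385.49867145,  38.90736018]), [np.float64(1.2493037146380725), np.float64(0.8488745693513904), np.float64(0.5302152889768692)])
hend top (array([349.48278588, 346.58373932,  32.95664551]), [np.float64(1.1583036877099309), np.float64(1.1583036877099018)])
[352.03783392 347.00717585  44.        ] [448.41129282 372.81018551  44.        ] [492.93933221 384.57007702  37.        ] 0.2616040025113782 0.26053061969250957 99.7679251415646 145.9904235345338
0.1 [-0.09  0.26  1.92 -0.    0.96  1.38]
0.2 [-0.1   0.26  1.92 -0.    0.96  1.27]
0.3 [-0.12  0.26  1.92 -0.    0.96  1.15]
0.4 [-0.13  0.27  1.92 -0.    0.96  1.04]
0.5 [-0.15  0.27  1.91 -0.    0.96  0.92]
0.6 [-0.16  0.28  1.9  -0.    0.96  0.81]
0.7 [-0.17  0.28  1.89 -0.    0.97  0.7 ]
0.8 [-0.18  0.29  1.88 -0.    0.97  0.59]
```

The tip height is about 90 mm and agrees with the collar (90.2). It is 75 mm from the ring axis, not the 62 mm in the text. The height matters for the task, and I'll re-check it relative to the lens in the hold. Next I grasp the loupe and lift it.

```bash
python3 - <<'E'
from h import *
y=.261; o=[np.pi,0,y]; g=[417.3,364.8]
robot.move_ptp([*g,110],o)
robot.move_linear([*g,37.5],o,speed=100)
robot.move_gripper(0.0); print('w',robot.current_gripper_width())
f0=np.array(robot.current_contact_force())
robot.move_linear([*g,60],o,speed=60)
robot.move_linear([*g,180],o,speed=150)
t=np.array([537.4,79.2]); h=t-78*np.array([np.cos(y),np.sin(y)])
robot.move_linear([*h,180],o,speed=180)
robot.move_linear([*h,91],o,speed=70)
robot.sleep(.4)
print('w',robot.current_gripper_width(),f0,robot.current_contact_force(),robot.current_ft_torque(),robot.current_tcp_pos(),robot.current_eef_rot(),robot.current_t())
for n,k in(('wrist','w6'),('side','s6'),('scene','c6')): snap(n,k)
i,j,w=[cv2.imread(f'pics/{n}.png') for n in('s6','c6','w6')]
r=lambda c,k:cv2.resize(c,None,fx=k,fy=k,interpolation=cv2.INTER_CUBIC)
cv2.imwrite('pics/s6b.png',r(i[150:245,170:300],6)); cv2.imwrite('pics/w6b.png',r(w,1.5625));
cv2.imwrite('pics/c6b.png',r(j[150:245,190:320],6))
E
```

```text
w 0.15037769708529725
w 0.1443235042602847 [0.94814617 0.66067519 0.24791074] [ 0.12231124 -0.67685711 -1.71172812] [-0.00218049  0.20502619  0.00879934] [462.09204421  59.07507414  91.10641384] [ 3.14150567e+00 -2.22043740e-04  2.61042573e-01] 22.5833
```

View pics/s6b.png

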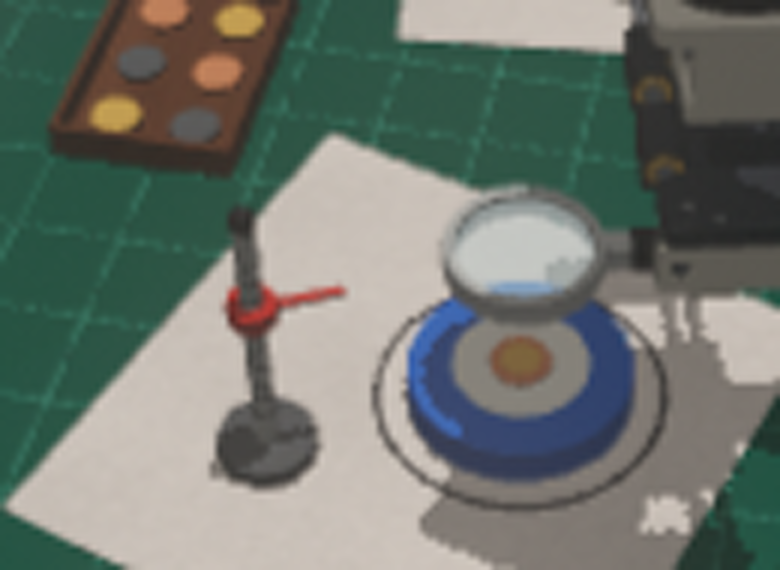

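View pics/w6b.png

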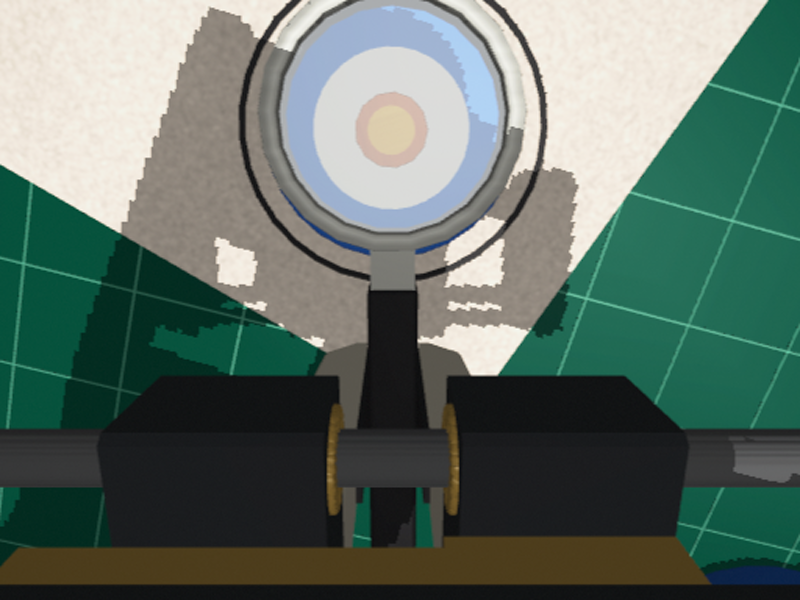

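```bash
python3 - <<'E'
from h import *
w,b,a=load('w6'),load('s6'),load('c6')
p=np.array(robot.current_tcp_pos());u=np.array([np.cos(.261),np.sin(.261),0]); L=p+78*u
ws=lambda q:np.array(proj(w,q))/.64
print('lens exp',L,'wrist view',ws(L),'side crop',(np.array(proj(b,L))-[170,150])*6)
print('handle start exp in w',ws(p+(78-44)*u+[0,0,7]))
ring=[ws(L+34*np.array([np.cos(t),np.sin(t),0])+[0,0,z]) for t in np.linspace(0,6.28,60) for z in(-7,7)]
print('ring exp wrist',np.min(ring,0),np.max(ring,0))
ring=[(np.array(proj(b,L+34*np.array([np.cos(t),np.sin(t),0])+[0,0,z]))-[170,150])*6 for t in np.linspace(0,6.28,60) for z in(-7,7)]
print('ring exp side',np.min(ring,0),np.max(ring,0))
print('coin wrist',onz(w,391*.64,129.5*.64,25),'coin side',onz(b,170+521/6-.4,150+361/6-.4,25))
print('coin tri',tri([(w,391*.64,129.5*.64),(b,170+521/6-.4,150+361/6-.4)]))
print('lens tri(side,scene?)',onz(b,170+524/6-.4,150+254/6-.4,91))
print('posttop exp side0',(np.array(proj(b,[637.2,132,148]))-[170,150])*6)
print('tip side z by fixed xy', [ (np.array(proj(b,[604,114.3,z]))-[170,150])*6 for z in(88,90,92)])
E
```

```text
lens exp [537.4025939   79.21211782  91.01378247] wrist view [391.59022617 114.34883192] side crop [520.06047418 248.75180948]
handle start exp in w [391.63567205 285.51810266]
ring exp wrist [253.69603055 -42.1836188 ] [529.44491998 248.46273877]
ring exp side [437.07331667 178.4781379 ] [603.24233302 321.8954098 ]
coin wrist [536.64859435  79.26935822  25.        ] coin side [536.88235004  82.11406322  25.        ]
coin tri (array([537.09569835,  79.35359483,  21.75080379]), [np.float64(0.3055655181369536), np.float64(0.30556551813711436)])
lens tri(side,scene?) [536.47046968  80.65103802  91.        ]
posttop exp side0 [238.22668044 205.99369507]
tip side z by fixed xy [array([341.9842773 , 291.16040446]), array([341.73902633, 287.83460007]), array([341.49298004, 284.49801052])]
```

View pics/c6b.png

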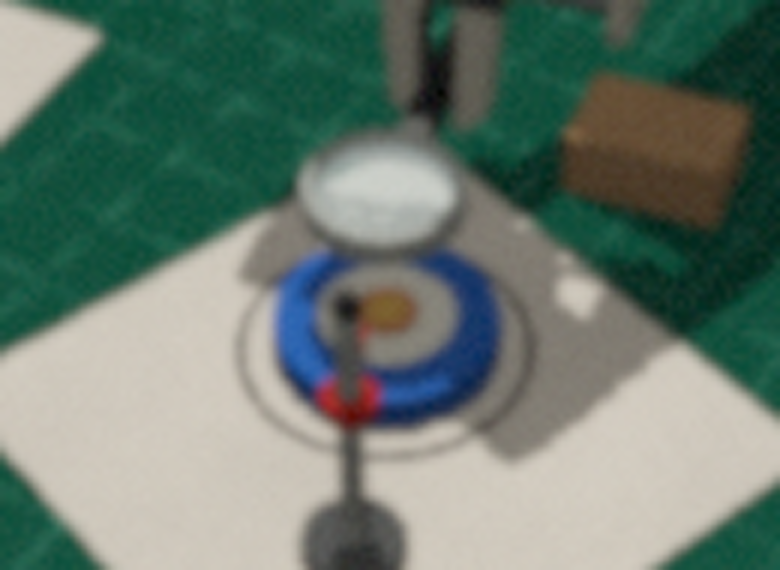

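```bash
python3 - <<'E'
from h import *
w,b,a=load('w6'),load('s6'),load('c6')
p=np.array(robot.current_tcp_pos());u=np.array([np.cos(.261),np.sin(.261),0]); L=p+78*u
T=np.linspace(0,2*np.pi,180)
def ext(f,c,r,zs): q=np.array([f(np.array(c)+[r*np.cos(t),r*np.sin(t),z]) for t in T for z in zs]); return q.min(0).round(1),q.max(0).round(1)
fw=lambda q:(np.array(proj(w,q))+.5)/.64; fa=lambda q:(np.array(proj(a,q))+.5-[190,150])*6; fb=lambda q:(np.array(proj(b,q))+.5-[170,150])*6
print('printed ring wrist (obs x240-547 ybot 277)',ext(fw,[537.4,79.2,0],63,[0]))
print('coin wrist (obs 355-427, 92-168)',ext(fw,[537,79.3,25],14,[0]))
for dz in(0,-3,-6): print(dz,'lens wrist obs x260-524 bot252',ext(fw,L+[0,0,dz],34,[-7,7]),'scene obs 297-463,128-256',ext(fa,L+[0,0,dz],34,[-7,7]),'side obs 440-608,185-322',ext(fb,L+[0,0,dz],34,[-7,7]))
print('handle w at start obs 369-417',[fw(p+34*u+np.array([-u[1],u[0],0])*s*7+[0,0,7]) for s in(-1,1)])
print('scene collar obs 318-382',ext(fa,[637.2,132,90],11,[-5,5]),'carrier obs top',ext(fa,[537.2,79.3,0],50,[0,22]))
print('scene coin (obs 387,311)',fa([537.2,79.3,25]))
E
```

```text
printed ring wrist (obs x240-547 ybot 277) (array([243.4, -35.1]), array([541.5, 276.7]))
coin wrist (obs 355-427, 92-168) (array([355. ,  90.1]), array([428.9, 167.3]))
0 lens wrist obs x260-524 bot252 (array([254.4, -41.6]), array([530.3, 249.2])) scene obs 297-463,128-256 (array([301. , 127.1]), array([469. , 265.8])) side obs 440-608,185-322 (array([440.1, 181.5]), array([606.2, 324.9]))
-3 lens wrist obs x260-524 bot252 (array([257.3, -37. ]), array([527.3, 247.4])) scene obs 297-463,128-256 (array([301.3, 132.5]), array([468.9, 271.1])) side obs 440-608,185-322 (array([440.2, 186.5]), array([606. , 329.8]))
-6 lens wrist obs x260-524 bot252 (array([260.2, -32.7]), array([524.5, 245.6])) scene obs 297-463,128-256 (array([301.6, 138. ]), array([468.8, 276.4])) side obs 440-608,185-322 (array([440.3, 191.6]), array([605.7, 334.7]))
handle w at start obs 369-417 [array([418.62817052, 286.29354997]), array([366.20383887, 286.30515576])]
scene collar obs 318-382 (array([320.9, 372.1]), array([381.1, 434.8])) carrier obs top (array([271. , 232.3]), array([503.9, 434.8]))
scene coin (obs 387,311) [387.38432487 307.82333475]
```

All views agree within about 2 mm. Lens and pointer heights match in both fixed cameras. The lens looks about 1 mm short along the handle axis, so I'll nudge it, check for steadiness and hand in.

```bash
python3 - <<'E'
from h import *
p=np.array(robot.current_tcp_pos());u=np.array([np.cos(.261),np.sin(.261),0])
robot.move_linear(list(p+u),None,speed=10); robot.sleep(.5)
print(robot.current_tcp_pos(),robot.current_gripper_width(),robot.current_contact_force(),robot.current_joint_vel().round(4) if hasattr(robot.current_joint_vel(),'round') else '',robot.current_t())
robot.hand_in()
E
```

```text
[463.0019823   59.33578021  91.00619326] 0.14739070443195154 [ 0.01697431  0.03215324 -2.33533814] [-0.0015  0.001   0.     -0.0006 -0.0001  0.0004] 23.4833
the job is handed in; nothing more can be done
```

I slid the smallest blue carrier into the printed ring with two half-open fingers. I then took the loupe by its handle and handed in at about 23.5 s, still holding it over the coin.

**Carrier:** The wrist view after the push showed it wholly inside the ring and centred to about 1 mm.

**Loupe:** By arm position the lens centre was within about 1 mm of the coin axis, after a last 1 mm correction along the handle. Its middle plane was at about 90.5 mm, against a pointer tip measured at 89.5 mm and collar at 90.2 mm. The side and scene cameras showed lens and pointer level with each other to about 1–2 mm. The grip read 14 mm wide, the arm was at rest, and the lens touched neither carrier nor gauge.

**Checks that disagreed or were limited:**
- **Pointer distance:** I measured the tip about 75 mm from the ring's axis, where the text says 62 mm. Its height and direction were consistent, so I used only the height.
- **Height checks:** The coin top measured 3–6 mm too low by triangulation, so heights from the fixed cameras are uncertain by a few mm.
- **Lens position:** My readings of the lens edges differed between views by about 2 mm.
- **Last correction:** I did not photograph the scene again after the final 1 mm move.

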